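Press a set square into a tray-frame corner

TASK

Pick up the yellow set square by its black knob and press it into the inside corner of the dark wooden tray frame, its two outer edges flush against the glued rail and the loose side, pushing the loose side out until the joint is fully closed; keep it pressed there for about a second. Then lay the square flat in the middle of the green mat again and let go, leaving the side closed and the brush, blower and rock specimen where they are.

Things in the scene. Friction and masses are not known exactly. Their poses are not given: they have to be found in the camera images.
- square_grip (a point): Half-way up the upright black round knob (28 mm dia, 52 mm tall) on the loose yellow set square; 46 mm above the square's underside (the knob's top is 72 mm above it). Axes: z up; the square's two outer edges, at right angles, lie at x = +53 mm and y = +53 mm from the knob's axis. The square can turn about the knob's axis in the grip when pushed.
- square_tip (a point): The right-angled outer tip of the yellow square, at its underside: at (+53, +53, -46) mm from square_grip, same axes.
- square_end (a point): The far end of the square's outer edge that goes against the glued rail, at the underside: at (+53, -97, -46) mm from square_grip, same axes.
- square: The same yellow set square, a flat triangle 20 mm thick of bars 22 mm wide, about 200 g, balanced within 5 mm of the knob. Origin on its underside, straight below the knob; axes as square_grip. Its two outer edges, 150 mm long, start at the tip (+53, +53) mm and run towards -x and -y.
- frame: Tray frame, fixed to the bench: plywood base board 240 x 240 x 12 mm; on it, along its +x edge, a glued dark wooden rail 240 mm long (y), 20 mm thick, 30 mm tall, its inner face at x = +90 mm, two small steel blocks outside it. Origin at the centre of the board's underside; x towards the glued rail, y towards the loose side, z up.
- corner (a point): The inner corner of the frame, on the board's top face (12 mm above the bench): where the inner faces of the glued rail and of the loose side meet. Axes as frame; the free inside of the frame lies towards -x and -y.
- side (a joint): Loose side: dark wooden bar 190 x 20 mm, top 31 mm above the board; turns on an upright pivot at corner. 0 = closed: runs from the corner to -x, flush against the glued rail, square to it, and is stopped there. Positive (rad, to 0.2): its free end leans in to -y, a wedge gap shows at the joint. Stiff friction (0.12 N m): it stays where left.
- mat_center (a point): Centre of the upper face of the thin green mat, 260 x 260 x 4 mm, fixed to the bench, on which the square lies at first. z up.
- brush: Bystander: brush lying on the bench beyond the work; leave alone.
- blower: Bystander: red dust blower bulb standing on the bench, 62 mm dia, 105 mm tall; origin under its base; leave alone.
- specimen: Bystander: brown rock slab with a pale round fossil, about 110 x 90 x 25 mm; leave alone.
Things that resemble listed ones, but are neither listed nor needed, are in the scene too. Several things look just like the square: the one meant starts farthest to the robot's left.

How it is judged:
On the way:
1. held square pressed on rail and side at once (over 1.5 N each), its edge within 4 mm of the rail at both ends, tip within 4 mm of the corner, down between them, joint closed to 1.1 degrees, for 0.5 s (contact force between square and frame_c1 above 1.5 N and contact force between square and side_c0 above 1.5 N and contact force between the fingers and square above 1 N and x of each of square_end, square_tip in the frame of corner above -0.004 m and y of square_tip in the frame of corner above -0.004 m and z of square_tip in the frame of corner below 0.02 m and value of joint side below 0.02 rad), for 0.5 s.
At the end, for the whole second after the job is handed in: The joint is closed (side below 0.025 rad) and the square lies flat, knob up, at rest on the green mat with its knob within 70 mm of the mat's centre (value of joint side below 0.025 rad and horizontal distance between square_grip and mat_center below 0.07 m and angle between square's own z axis and vertical below 0.05 rad and z of square_grip in the frame of mat_center below 0.055 m and linear speed of square below 0.02 m/s); the robot touches nothing.
It fails at once if brush moved by more than 20 mm (distance of brush from where it was at the start of the episode above 0.02 m).
It fails at once if blower moved by more than 20 mm (distance of blower from where it was at the start of the episode above 0.02 m).
It fails at once if specimen moved by more than 20 mm (distance of specimen from where it was at the start of the episode above 0.02 m).
It also fails if it takes over 67 s, if anything falls off the work surface, if the arm or the gripper's body presses on something with over 40 N, if the wrist force passes 120 N, or if a joint passes its speed limit or range.

ROBOT

A 6-joint arm with a two-finger parallel gripper is mounted at the origin on the work surface. World frame = base frame: x ahead of the robot, y to its left, z up, the work surface at z = 0. Lengths are in m, angles in rad, forces in N, time in s.
With the tool pointing down it reaches from about 0.35 to 0.925 m from the base axis. Payload 6.4 kg.
Tool frame: the origin (TCP) lies midway between the tips of the shut fingers; the grasp point (between the pads) lies 19 mm behind it; z points along the fingers, x is the direction in which the jaws open and shut, and the axes are right-handed (so a half turn about z gives the same grasp; the last joint's range is limited). The gripper opens to 85 mm and grips with 20 to 120 N. Pads are 22 mm wide; open, the fingers measure 114 mm over their backs; the gripper's body (76 mm by 85 mm) begins 54 mm behind the grasp point. The pads swing forward as they close: fully open they stand 13 mm farther back than shut.
Start: joints at [1.159, 0.245, 1.558, -0, 1.339, -0.174], TCP at [0.153, 0.632, 0.206] pointing down, gripper open.
Joint ranges: [-3.13, 3.13], [-1.02, 2.26], [0.13, 2.54], [-0.95, 4.09], [0.21, 2.88], [-2.74, 2.74]. Speed limits (rad/s): [2.57, 2.57, 3.14, 3.14, 3.14, 3.14].

INTERFACE

Orientations are given as [roll, pitch, yaw] about the fixed x, y, z axes, in that order (R = Rz(yaw) Ry(pitch) Rx(roll)).
In Python, from cell import robot, claw, solver, eyes gives the robot as it stands. Calls block until the motion is done:
- robot.move_to(position, orientation): joint-space move of the TCP to a pose.
- robot.movel(position, feed=0.15, rotation=None): straight line of the TCP; rotation=None keeps the orientation; feed is the mean speed in m/s.
- robot.set_joints(angles): joint-space move.
- claw.gripper_open() and claw.close(strength=None): open the fingers fully, or close them until they stop; strength is the grip in N (None keeps the last).
- robot.dwell(seconds).
- solver.inverse_kinematics(position, orientation): joint angles nearest the present ones, or None.
- robot.observe(): the state.
- eyes.snapshot(name): name is "scene" or "side" or "wrist"; returns (picture, depth): 384x512x3 uint8, red, green, blue; 384x512 float32, m along the optical axis (not along the pixel's ray), 0 where there is no reading.
- eyes.camera_model(name): a dict with "fx", "fy", "cx", "cy" (pixels), "distortion" ([k1, k2, p1, p2, k3] as OpenCV has them; the pictures are not rectified), "position" and "attitude" of the camera in the world. Camera axes: x right, y down, z forward; pixel columns grow to the right and rows downward; lengths in m; the calibration is good to about 2 mm. A picture is of the moment at which its call begins: read the wrist's pose just before it. camera_model takes no time and is no camera call; for the wrist camera it gives the pose at the moment of the call.
A pose or a line that the arm cannot do raises robot.IKError and nothing moves.
- robot.hand_in(): hands the job in, once; it reports no verdict.
The state is a dict: "clock": time; "joints": joint angles; "joint_vel": joint speeds; "joint_torque": joint torques, N m; "ee_pos": TCP position; "ee_rot": TCP orientation; "force": force on the tool from outside, world axes, zero at the start; "ft_torque": the same for the moment, N m; "gripper_width": finger opening in m.
Only numpy, scipy, OpenCV 4.12 (cv2) and the standard library are available. Lean on these libraries where they do the work, as an engineer would, in place of code of your own. Each camera call takes 0.05 s, during which the arm holds its last target.

## Working session

There is one attempt and no reset: what is moved stays moved. The work goes in short steps, each a Python script; the robot and the scene stay as the last script left them, time stands still between calls to the robot, and variables do not carry over. Pictures are saved under pics/ and viewed, and the job is handed in when it is done.

```bash
ls; mkdir -p pics; cat > h.py <<'E'
import numpy as np, cv2
from cell import robot, claw, solver, eyes
def save(n,p): cv2.imwrite('pics/'+n+'.png',p[:,:,::-1])
E
python3 - <<'E'
from h import *
for n in ('scene','side','wrist'):
    m=eyes.camera_model(n); p,d=eyes.snapshot(n); save(n+'0',p); np.savez('pics/'+n+'0.npz',p=p,d=d,m=np.array(m,dtype=object))
    print(n,m)
print(robot.observe())
E
```

```text
pics
scene {'fx': 367.24318527468495, 'fy': 367.24318527468495, 'cx': 253.31355136266444, 'cy': 197.77622301613007, 'distortion': array([0.02017277, 0.        , 0.        , 0.        , 0.        ]), 'position': array([1.37548548, 0.09052024, 0.7315825 ]), 'attitude': array([-2.2270829 ,  0.00717904,  1.680463  ])}
side {'fx': 494.9191687516408, 'fy': 494.9191687516408, 'cx': 259.9287263391959, 'cy': 191.67298808890175, 'distortion': array([-0.11419527,  0.        ,  0.        ,  0.        ,  0.        ]), 'position': array([ 0.04413195, -0.93557716,  1.32587472]), 'attitude': array([-2.43077641, -0.0034823 , -0.4720306 ])}
wrist {'fx': 275.8115968805685, 'fy': 275.8115968805685, 'cx': 251.61319394667765, 'cy': 194.3847985542359, 'distortion': array([-0.06645481,  0.        ,  0.        ,  0.        ,  0.        ]), 'position': array([0.08343656, 0.64828023, 0.37350487]), 'attitude': array([2.85385171e+00, 2.79809876e-03, 1.33277128e+00])}
{'clock': 0.15, 'joints': array([ 1.15890165e+00,  2.45694974e-01,  1.55877442e+00, -5.75148417e-06,
        1.33868475e+00, -1.74085679e-01]), 'joint_vel': array([ 1.32833397e-03, -3.07897339e-03, -4.43321780e-03,  1.15964752e-04,
        1.03695766e-03,  9.94391609e-05]), 'joint_torque': array([ 1.63671950e-03, -4.29989004e+01, -3.26551294e+01, -9.00480450e-05,
        3.53879434e-03,  1.03751205e-05]), 'ee_pos': array([0.15291385, 0.63126148, 0.20468532]), 'ee_rot': array([-3.14132770e+00,  1.53885351e-03,  1.33298886e+00]), 'force': array([-0.00805908,  0.42155501,  0.6710631 ]), 'ft_torque': array([ 0.03665262, -0.01677529,  0.01123895]), 'gripper_width': 0.0854210837127707}
```

View pics/scene0.png

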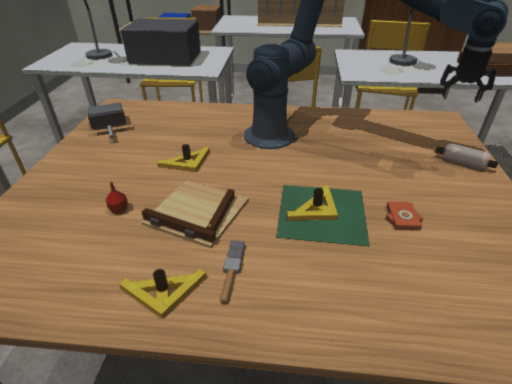

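View pics/side0.png

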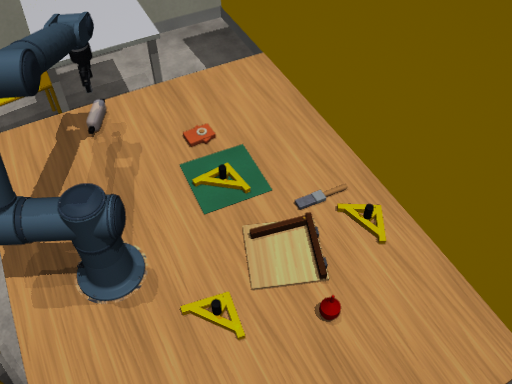

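View pics/wrist0.png

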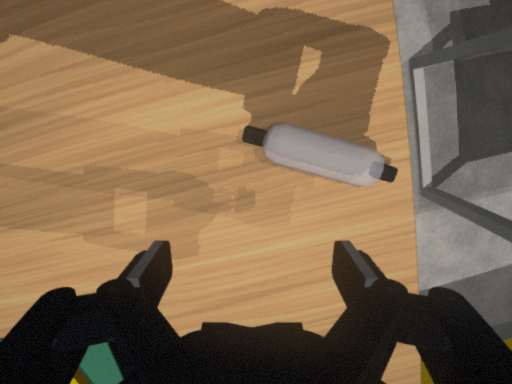

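Square on the mat (scene ~(318,205), side ~(222,178)) is the leftmost. The frame's glued rail, with its steel blocks, is the one nearest the scene camera, and the corner is at scene ~(197,235), side ~(310,217). I'll make rough positions next, then look with the wrist camera.

```bash
cat >> h.py <<'E'
from scipy.spatial.transform import Rotation as Ro
def ray(m,uv):
    K=np.array([[m['fx'],0,m['cx']],[0,m['fy'],m['cy']],[0,0,1]])
    q=cv2.undistortPoints(np.array(uv,float).reshape(-1,1,2),K,np.array(m['distortion'])).reshape(-1,2)
    R=Ro.from_euler('xyz',m['attitude']).as_matrix()
    d=np.c_[q,np.ones(len(q))]@R.T
    return np.array(m['position']),d
def onplane(m,uv,z):
    o,d=ray(m,uv); return o+d*((z-o[2])/d[:,2])[:,None]
def cross(m1,u1,m2,u2):
    o1,d1=ray(m1,[u1]);o2,d2=ray(m2,[u2])
    A=np.c_[d1[0],-d2[0]];s=np.linalg.lstsq(A,o2-o1,rcond=None)[0]
    a=o1+s[0]*d1[0];b=o2+s[1]*d2[0];return (a+b)/2,np.linalg.norm(a-b)
def project(m,P):
    K=np.array([[m['fx'],0,m['cx']],[0,m['fy'],m['cy']],[0,0,1]])
    R=Ro.from_euler('xyz',m['attitude']).as_matrix()
    P=(np.atleast_2d(P)-m['position'])@R
    return cv2.projectPoints(P,np.zeros(3),np.zeros(3),K,np.array(m['distortion']))[0].reshape(-1,2)
def load(n):
    z=np.load('pics/'+n+'.npz',allow_pickle=True);return z['p'],z['d'],z['m'].item()
def snap(n,name):
    m=eyes.camera_model(name);p,d=eyes.snapshot(name);save(n,p);np.savez('pics/'+n+'.npz',p=p,d=d,m=np.array(m,dtype=object));return p,d,m
E
python3 - <<'E'
from h import *
ps,_,ms=load('scene0');pd,_,md=load('side0')
for n,z,a,b in [('knobtop',.076,(318,190),(222,167)),('corner',.043,(200,235),(308,214)),('matctr',.004,(323,214),(225,179)),('blower',0.05,(117,203),(330,308)),('brush',.01,(233,270),(320,196))]:
    print(n,onplane(ms,[a],z),onplane(md,[b],z),cross(ms,a,md,b))
big=cv2.resize(ps[170:320,100:380],None,fx=2.8,fy=2.8,interpolation=3);save('sc_crop',big)
big=cv2.resize(pd[120:330,160:400],None,fx=2.8,fy=2.8,interpolation=3);save('sd_crop',big)
E
```

```text
knobtop [[0.47243104 0.18159156 0.076     ]] [[0.47099992 0.18161839 0.076     ]] (array([0.47125752, 0.18188924, 0.07534747]), np.float64(0.0004959190909257111))
corner [[ 0.66665312 -0.13829544  0.043     ]] [[ 0.64756346 -0.11210274  0.043     ]] (array([ 0.65386388, -0.1272178 ,  0.04273621]), np.float64(0.031148709719164697))
matctr [[0.49655776 0.20317525 0.004     ]] [[0.48079862 0.18656435 0.004     ]] (array([ 0.48447914,  0.20208034, -0.00900981]), np.float64(0.0073010079561219654))
blower [[ 0.56264454 -0.41412642  0.05      ]] [[ 0.52676731 -0.43941592  0.05      ]] (array([ 0.53545706, -0.43076814,  0.02732094]), np.float64(0.0004062004119104323))
brush [[ 0.75172503 -0.03578933  0.01      ]] [[ 0.74129159 -0.0411556   0.01      ]] (array([ 0.74522676, -0.03671967,  0.00284758]), np.float64(0.0008405816883868464))
```

View pics/sc_crop.png

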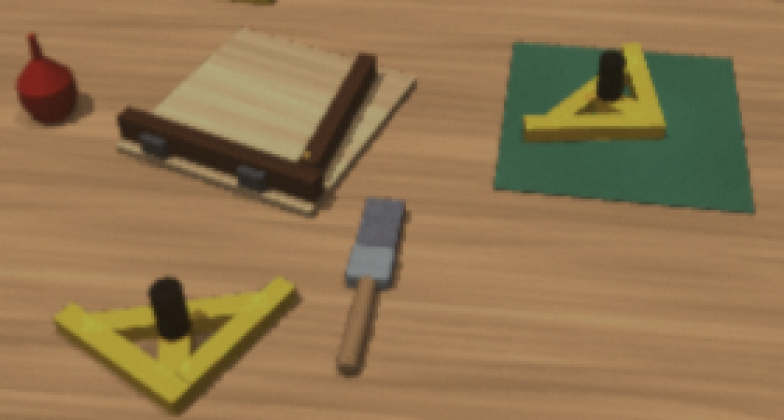

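View pics/sd_crop.png

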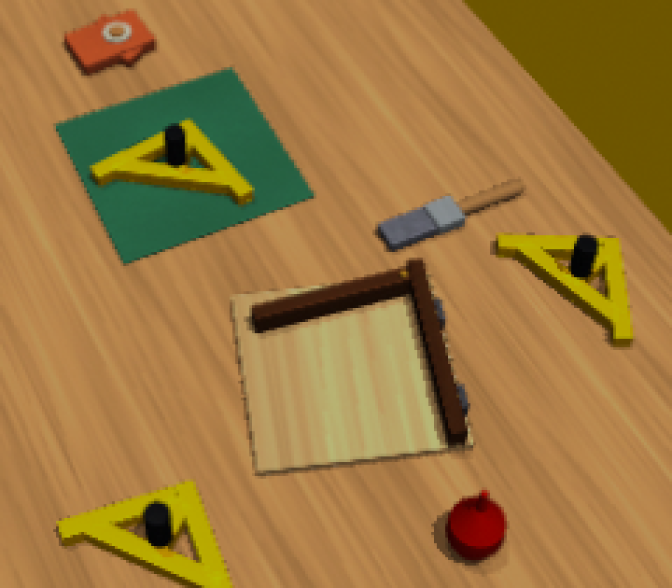

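```bash
python3 - <<'E'
from h import *
_,_,m=load('wrist0')
print(onplane(m,[(252,194),(252,20),(20,194),(500,194),(252,240)],0.0))
for p,y in [((.5,.18,.3),0),((.5,.18,.3),np.pi/2),((.5,.18,.3),-np.pi/2),((.5,.18,.3),np.pi)]:
    print(y,solver.inverse_kinematics(p,[np.pi,0,y]))
E
```

```text
[[ 1.90192050e-01  6.21865202e-01  0.00000000e+00]
 [-2.46301069e-02  6.73909435e-01 -5.55111512e-17]
 [ 1.08765268e-01  2.85179092e-01  0.00000000e+00]
 [ 2.77542722e-01  9.83344734e-01  0.00000000e+00]
 [ 2.59530153e-01  6.05072379e-01  0.00000000e+00]]
0 [ 1.32049317e-01 -1.01127235e-01  1.75158796e+00 -4.44089210e-16
  1.49113193e+00  1.32049317e-01]
1.5707963267948966 [ 1.32049317e-01 -1.01127235e-01  1.75158796e+00 -4.44089210e-16
  1.49113193e+00 -1.43874701e+00]
-1.5707963267948966 [ 0.13204932 -0.10112724  1.75158796  0.          1.49113193  1.70284564]
3.141592653589793 None
```

```bash
python3 - <<'E'
from h import *
D=[np.pi,0,np.pi/2]
robot.move_to([.52,.15,.28],D); snap('wA','wrist')
robot.movel([.52,.22,.28],feed=.25); snap('wB','wrist')
robot.move_to([.63,-.14,.25],D); snap('wC','wrist')
robot.movel([.63,-.22,.25],feed=.25); snap('wD','wrist')
o=robot.observe();print(o['clock'],o['force'])
for k in 'ABCD':
    p,_,m=load('w'+k); print(m['position'])
a=[load('w'+k)[0] for k in 'ABCD']
E
```

```text
4.8417 [-0.11253693  0.66604828 -0.12783236]
[0.44825399 0.15033258 0.44880035]
[0.44812338 0.22073503 0.44870272]
[ 0.55842587 -0.13926549  0.41916068]
[ 0.55846086 -0.22012893  0.41890454]
```

View pics/wA.png

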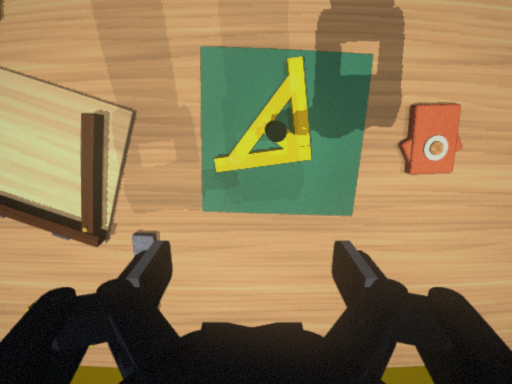

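View pics/wB.png

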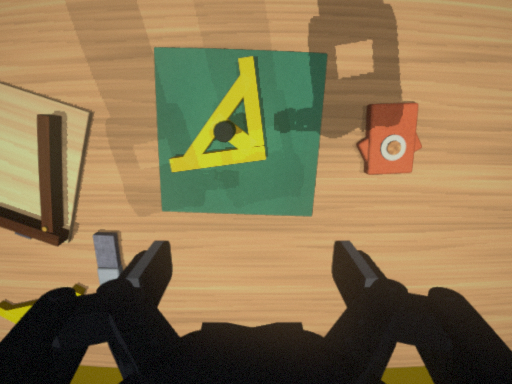

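View pics/wC.png

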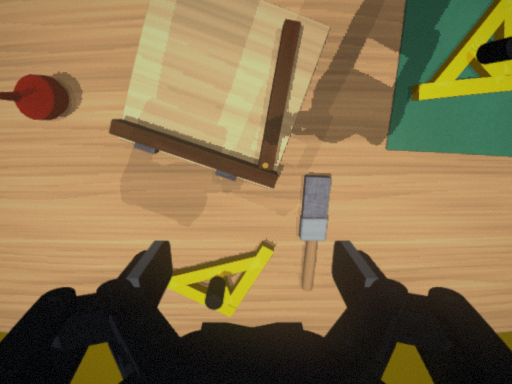

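View pics/wD.png

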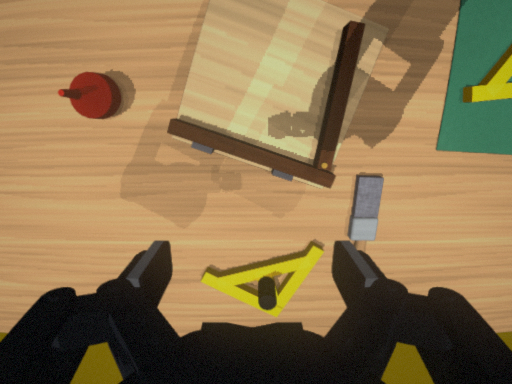

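Wrist views show: A, square tip (310,155), other ends (217,167) and (296,58), knob (276,131). C, rail from (117,125) to (275,180), leaning side from (265,165) to (292,22), with a wedge gap. Next I'll extract edges.

```bash
python3 - <<'E'
from h import *
out=[]
for k,(x0,y0,x1,y1) in dict(A=(190,30,390,230),B=(145,30,345,230),C=(100,0,340,200),D=(150,0,390,200)).items():
    p,_,m=load('w'+k); hsv=cv2.cvtColor(p,cv2.COLOR_RGB2HSV)
    if k in 'AB':
        mk=((hsv[...,0]>22)&(hsv[...,0]<35)&(hsv[...,1]>180)&(hsv[...,2]>80)).astype(np.uint8)
    else:
        mk=((hsv[...,2]<85)&(hsv[...,0]<25)).astype(np.uint8)
    c=np.r_[[p[y0:y1,x0:x1]]][0].copy(); c2=(np.dstack([mk*255]*3))[y0:y1,x0:x1]
    s=400/(x1-x0)
    out.append(np.hstack([cv2.resize(c,None,fx=s,fy=s,interpolation=3),cv2.resize(c2,None,fx=s,fy=s,interpolation=0)]))
    save('mk'+k,out[-1])
save('mkAB',cv2.resize(out[0],None,fx=1,fy=1)); 
p=load('wD')[0]; save('zD',cv2.resize(p[10:200,160:400],None,fx=3.3,fy=3.3,interpolation=3))
E
```

```text
(no output)
```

View pics/mkA.png

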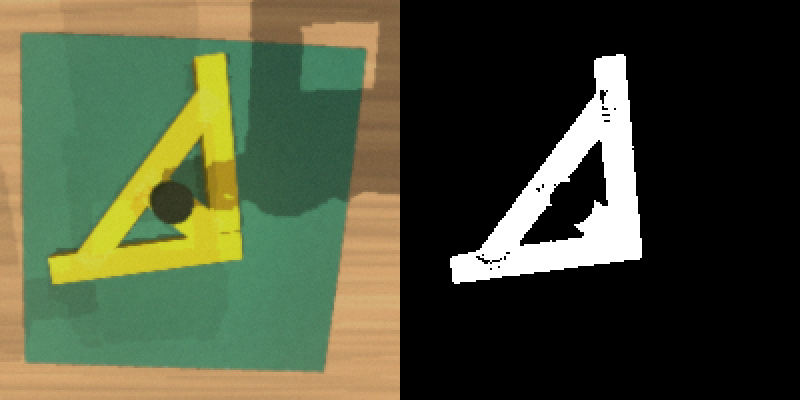

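View pics/mkD.png

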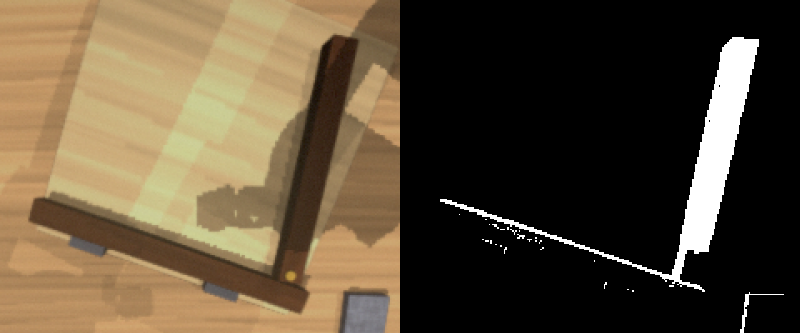

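View pics/zD.png

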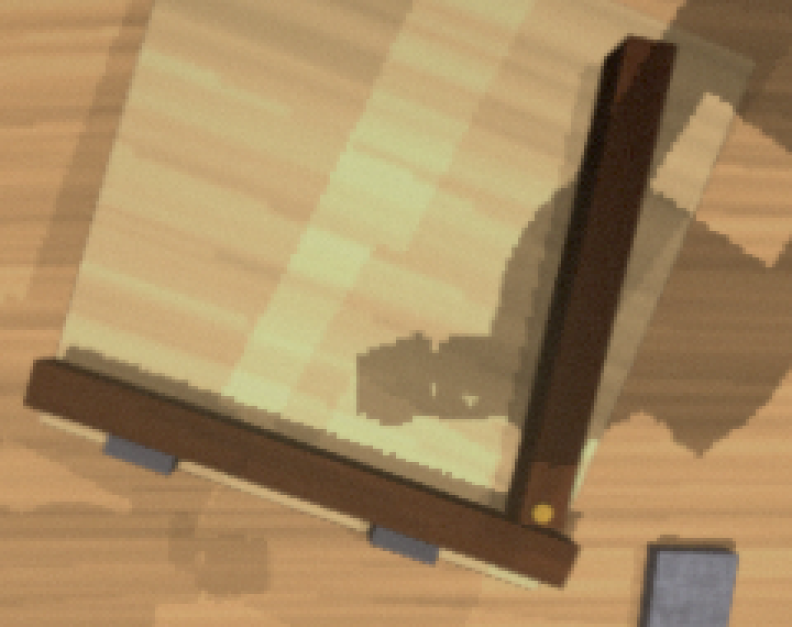

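```bash
cat >> h.py <<'E'
def fitline(P):
    P=np.asarray(P,float)
    for _ in range(4):
        vx,vy,x,y=cv2.fitLine(P.astype(np.float32),cv2.DIST_HUBER,0,.01,.01).ravel()
        r=np.abs((P[:,0]-x)*vy-(P[:,1]-y)*vx); P=P[r<max(2.0*np.median(r),.3)]
    return np.array([x,y]),np.array([vx,vy]),len(P),r.mean()
def isect(a,b):
    s=np.linalg.solve(np.c_[a[1],-b[1]],b[0]-a[0]); return a[0]+s[0]*a[1]
E
python3 - <<'E'
from h import *
for k,(c0,c1,f),(r0,r1,g) in [('C',(150,250,lambda c:122+(c-117)*.355),(40,150,lambda r:265+(165-r)*.15)),('D',(200,300,lambda c:122+(c-168)*.355),(40,150,lambda r:318+(165-r)*.17))]:
    p,_,m=load('w'+k); V=cv2.GaussianBlur(p,(3,3),0).max(2).astype(int)
    for c in (c0,(c0+c1)//2,c1-5):
        r=int(f(c)); print(k,'col',c,r-12,V[r-12:r+14,c])
    for r in (r0,95,r1-5):
        c=int(g(r)); print(k,'row',r,c-14,V[r,c-14:c+20])
E
```

```text
C col 150 121 [197 190 172 144 127 124 118  99  77  65  67  76  84  86  85  85  86  88
  88  88  89  89  88  87  87  87]
C col 200 139 [183 155 133 126 122 111  89  69  63  68  78  85  86  85  84  84  85  88
  89  90  91  91  91  97 127 164]
C col 245 155 [164 144 137 135 127 103  76  63  65  75  84  87  87  87  88  89  91  93
  94  94  93  91  94 118 157 176]
C row 40 269 [197 197 197 196 194 191 187 184 181 174 151 114  89  86  88  88  88  87
  84  83  82  80  80  81  83  86  88  89  96 112 125 144 173 188]
C row 95 261 [201 201 202 201 199 196 194 190 170 125  92  92  97  95  94  94  93  94
  93  92  92  92  93  93  93 100 117 134 146 165 188 199 200 200]
C row 145 254 [202 202 201 201 201 200 183 141 104  98 102 102 102 100  99  97  95  93
  93  95  97  99 103 120 146 161 172 189 200 202 200 198 192 191]
D col 200 121 [143 131 128 125 115  95  77  74  81  86  89  90  90  91  91  91  91  92
  92  91  90  88  87  89  92  95]
D col 250 139 [142 136 133 124 102  77  72  83  91  92  90  89  89  89  90  91  93  96
  96  96  99 122 162 192 194 180]
D col 295 155 [155 152 149 131  97  72  74  87  93  93  92  93  94  94  92  93  95  94
  93  95 107 142 183 198 189 180]
D row 40 325 [199 198 197 197 196 195 195 194 189 180 170 165 164 158 138  98  55  35
  32  35  45  58  62  55  49  48  48  48  48  49  47  46  48  50]
D row 95 315 [140 140 139 139 139 139 139 134 123 115 113 111  97  70  48  40  41  43
  49  57  62  62  61  61  61  59  59  58  58  59  59  59  64  83]
D row 145 307 [203 204 204 203 200 195 192 191 184 157 109  70  56  54  56  61  67  68
  67  67  67  67  67  67  67  68  69  71  81 111 156 188 199 199]
```

```bash
cat > meas.py <<'E'
from h import *
def edge(prof,thr):  # first downward crossing
    i=np.where((prof[:-1]>=thr)&(prof[1:]<thr))[0]
    if len(i)==0: return None
    i=i[0]; return i+(prof[i]-thr)/(prof[i]-prof[i+1])
L={}
for k,(c0,c1,f,t1),(r0,r1,g,t2) in [('C',(150,250,lambda c:122+(c-117)*.355,97),(40,150,lambda r:265+(165-r)*.15,140)),('D',(200,300,lambda c:122+(c-168)*.355,102),(40,150,lambda r:318+(165-r)*.17,100))]:
    p,_,m=load('w'+k); V=cv2.GaussianBlur(p,(3,3),0).max(2).astype(float)
    P=[];Q=[]
    for c in range(c0,c1):
        r=int(f(c))-12; e=edge(V[r:r+26,c],t1)
        if e is not None:P.append((c,r+e))
    for r in range(r0,r1):
        c=int(g(r))-14; e=edge(V[r,c:c+34],t2)
        if e is not None:Q.append((c+e,r))
    a=fitline(P);b=fitline(Q);L[k]=(a,b,m);X=isect(a,b)
    print(k,a[2:],b[2:],'px corner',X,onplane(m,[X],.012))
    for z in (.012,):
        A=onplane(m,[a[0]-40*a[1],a[0]+40*a[1]],z);B=onplane(m,[b[0]-40*b[1],b[0]+40*b[1]],z)
        da=A[1]-A[0];db=B[1]-B[0]
        print('rail y-dir yaw',np.arctan2(da[1],da[0])-np.pi/2,'side angle dir(from corner outward)',(np.arctan2(-abs(db[1])*np.sign(db[1]*-1 if 0 else 1),0)), np.degrees(np.arctan2(db[1],db[0])))
print('corner tri',cross(L['C'][2],isect(*L['C'][:2]),L['D'][2],isect(*L['D'][:2])))
S={}
for k in 'AB':
    p,_,m=load('w'+k); hsv=cv2.cvtColor(p,cv2.COLOR_RGB2HSV)
    mk=((hsv[...,0]>22)&(hsv[...,0]<35)&(hsv[...,1]>150)&(hsv[...,2]>70)).astype(np.uint8)
    mk[230:]=0; mk[:,:140]=0
    cs,_=cv2.findContours(mk,cv2.RETR_EXTERNAL,cv2.CHAIN_APPROX_NONE);c=max(cs,key=cv2.contourArea)[:,0].astype(float)
    h=cv2.minEnclosingTriangle(c.astype(np.float32).reshape(-1,1,2))[1].reshape(-1,2)
    tip=max(c,key=lambda q:q[0]+q[1]); e1=min(c,key=lambda q:q[0]-.3*q[1]); e2=min(c,key=lambda q:q[1])
    # lower edge: for each column, max row ; right edge: each row, max col
    P=[(x,c[c[:,0]==x,1].max()+.5) for x in np.arange(e1[0]+6,tip[0]-6)]
    Q=[(c[c[:,1]==y,0].max()+.5,y) for y in np.arange(e2[1]+6,tip[1]-8)]
    a=fitline(P);b=fitline(Q);X=isect(a,b)
    # knob: dark disc
    V=p.max(2); kk=((V<75)).astype(np.uint8); kk[:90]=0;kk[170:]=0; kk[:,:int(tip[0])-70]=0;kk[:,int(tip[0])-5:]=0
    kk=cv2.morphologyEx(kk,cv2.MORPH_OPEN,np.ones((5,5),np.uint8))
    ks,_=cv2.findContours(kk,cv2.RETR_EXTERNAL,cv2.CHAIN_APPROX_NONE)
    kc=max(ks,key=cv2.contourArea);(u,v),rr=cv2.minEnclosingCircle(kc)
    S[k]=(a,b,X,(u,v),m)
    print(k,a[2:],b[2:],'tip',X,onplane(m,[X],.024)[0],'knob',u,v,rr,cv2.fitEllipse(kc),onplane(m,[(u,v)],.076)[0])
    A=onplane(m,[a[0]-40*a[1],a[0]+40*a[1]],.024);d=A[1]-A[0]
    B=onplane(m,[b[0]-30*b[1],b[0]+30*b[1]],.024);e=B[1]-B[0]
    print(' yaw from edge x53',np.arctan2(d[1],d[0])-np.pi/2,' from edge y53',np.arctan2(e[1],e[0]), 'rad')
print('tip tri',cross(S['A'][4],S['A'][2],S['B'][4],S['B'][2]));print('knob tri',cross(S['A'][4],S['A'][3],S['B'][4],S['B'][3]))
for k in 'AB':
    p,_,m=load('w'+k);hsv=cv2.cvtColor(p,cv2.COLOR_RGB2HSV);g=((hsv[...,0]>60)&(hsv[...,0]<95)&(hsv[...,1]>80)).astype(np.uint8);g[230:]=0
    cs,_=cv2.findContours(g,cv2.RETR_EXTERNAL,cv2.CHAIN_APPROX_NONE);c=max(cs,key=cv2.contourArea)
    ap=cv2.approxPolyDP(cv2.convexHull(c),12,True)[:,0];W=onplane(m,ap,.004);print('mat',ap.tolist(),W.mean(0))
E
python3 meas.py
```

```text
C (88, np.float64(0.08697217986973103)) (109, np.float64(0.09422049691245118)) px corner [257.58032 164.53903] [[ 0.63262282 -0.1306256   0.012     ]]
rail y-dir yaw -0.3352514661356427 side angle dir(from corner outward) -1.5707963267948966 170.5331983621778
D (100, np.float64(0.10610548570489914)) (62, np.float64(0.09570345085137895)) px corner [310.2091  164.23859] [[ 0.63191162 -0.13278216  0.012     ]]
rail y-dir yaw -0.3367006111281545 side angle dir(from corner outward) -1.5707963267948966 169.15371737686363
corner tri (array([ 0.634269  , -0.1303959 ,  0.00096271]), np.float64(0.0007184821492109748))
A (77, np.float64(0.2323802214424212)) (73, np.float64(0.21903969927754474)) tip [311.23965 158.97798] [0.51644105 0.24261471 0.024     ] knob 275.5 130.375 10.625100135803223 ((275.4876403808594, 130.3920135498047), (19.679670333862305, 20.00325584411621), 144.00282287597656) [0.47010347 0.18162964 0.076     ]
 yaw from edge x53 0.13621687803851268  from edge y53 0.136987882092096 rad
B (72, np.float64(0.22694936432347007)) (81, np.float64(0.22600866374314194)) tip [265.88956 158.99268] [0.51644297 0.24237193 0.024     ] knob 225.0 131.0 11.401854515075684 ((224.4552459716797, 130.75613403320312), (17.974891662597656, 21.88007354736328), 43.908687591552734) [0.47080926 0.18498583 0.076     ]
 yaw from edge x53 0.13715117879222727  from edge y53 0.13814124786124504 rad
tip tri (array([0.51620737, 0.24229753, 0.02546018]), np.float64(1.3887489008676324e-06))
knob tri (array([0.47156799, 0.18319839, 0.0573916 ]), np.float64(0.0007465593753872784))
mat [[202, 47], [372, 56], [350, 214], [203, 208]] [0.48350388 0.19871191 0.004     ]
mat [[155, 48], [326, 55], [310, 214], [163, 209]] [0.48389105 0.19891694 0.004     ]
```

```bash
python3 - <<'E'
from h import *
pos={}
for k,(u,v) in dict(C=(265,165),D=(324,165)).items():
    p,_,m=load('w'+k); w=p[v-6:v+7,u-7:u+8].astype(float); s=w[...,0]-w[...,2]; s=np.clip(s-s.max()*.6,0,None)
    yy,xx=np.mgrid[v-6:v+7,u-7:u+8]; pos[k]=((s*xx).sum()/s.sum(),(s*yy).sum()/s.sum()); print(k,pos[k],onplane(m,[pos[k]],.043))
print(cross(load('wC')[2],pos['C'],load('wD')[2],pos['D']))
# board corner far (depth image as a second check on heights)
for k,pts in dict(C=[(200,80),(215,152),(280,90)],A=[(225,100),(276,131),(305,130)]).items():
    p,d,m=load('w'+k)
    for u,v in pts:
        o,r=ray(m,[(u,v)]); print(k,(u,v),(o+r[0]*np.median(d[v-1:v+2,u-1:u+2])).round(4))
fy=-.336;c=np.array([.632,-.1325]);R=np.array([[np.cos(fy),-np.sin(fy)],[np.sin(fy),np.cos(fy)]])
print('pre',c+R@[-.053-.02,-.053-.04],'final',c+R@[-.053,-.053])
for y in (0,np.pi/2,.137,.137-.473): print(y,solver.inverse_kinematics([.4707,.182,.031],[np.pi,0,y]))
E
```

```text
C (np.float64(264.96570752857707), np.float64(165.01281040599133)) [[ 0.62761897 -0.12108542  0.043     ]]
D (np.float64(324.17237087741137), np.float64(165.22505704210744)) [[ 0.62763283 -0.11988927  0.043     ]]
(array([ 0.62661827, -0.12135006,  0.04847688]), np.float64(1.3261216343191436e-05))
C (200, 80) [ 0.5136 -0.2112  0.0126]
C (215, 152) [ 0.6115 -0.1912  0.0299]
C (280, 90) [ 0.5294 -0.1031  0.044 ]
A (225, 100) [0.4283 0.1089 0.004 ]
A (276, 131) [0.4709 0.1823 0.0766]
A (305, 130) [0.4723 0.2305 0.0245]
pre [ 0.53241873 -0.19623046] final [ 0.56448889 -0.16506149]
0 [ 1.43937981e-01  1.47393685e-01  2.02813926e+00 -4.44089210e-16
  9.66059704e-01  1.43937981e-01]
1.5707963267948966 [ 1.43937981e-01  1.47393685e-01  2.02813926e+00 -4.44089210e-16
  9.66059704e-01 -1.42685835e+00]
0.137 [ 1.43937981e-01  1.47393685e-01  2.02813926e+00 -4.44089210e-16
  9.66059704e-01  6.93798080e-03]
-0.33599999999999997 [ 1.43937981e-01  1.47393685e-01  2.02813926e+00 -4.44089210e-16
  9.66059704e-01  4.79937981e-01]
```

```bash
python3 - <<'E'
from h import *
g=[.4707,.182]; T=[np.pi,0,.922]
robot.move_to([*g,.13],T)
robot.movel([*g,.032],feed=.1)
claw.close(60)
o=robot.observe();print(o['clock'],o['ee_pos'],o['ee_rot'],o['gripper_width'],o['force'])
robot.movel([*g,.14],feed=.12); o=robot.observe();print(o['clock'],o['force'],o['gripper_width'],o['ee_pos'])
snap('lift_s','scene');snap('lift_w','wrist');snap('lift_d','side')
E
```

```text
8.2 [0.47104554 0.182108   0.03239492] [ 3.14115247e+00 -4.91845780e-04  9.22070910e-01] 0.025477543998633775 [0.47986759 0.24615014 3.43767517]
9.25 [ 0.42413166 -0.18469701 -3.03703779] 0.02563438000022332 [0.46986205 0.18186451 0.13888711]
```

View pics/lift_w.png

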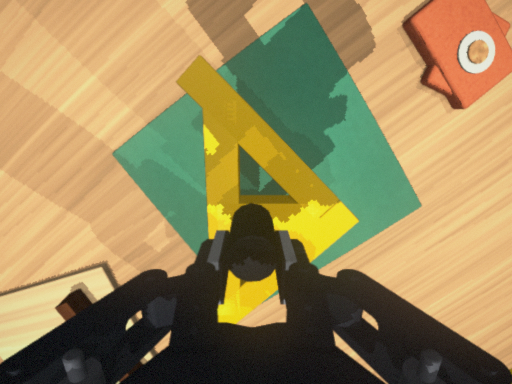

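View pics/lift_s.png

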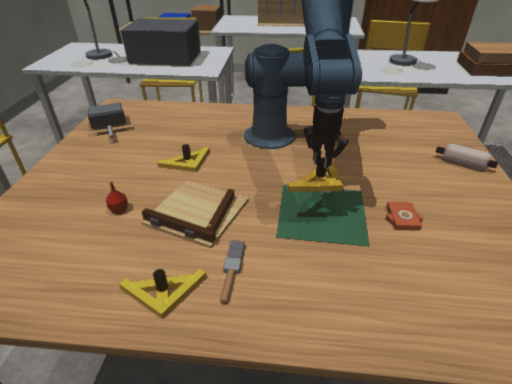

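The square is held: scene ~(318,183) shows it level above the mat, and in the wrist view the tip is at (357,218) and one end at (203,57). I'll check its orientation in the grip.

```bash
python3 - <<'E'
from h import *
p,d,m=load('lift_w')
hsv=cv2.cvtColor(p,cv2.COLOR_RGB2HSV)
mk=((hsv[...,0]>18)&(hsv[...,0]<35)&(hsv[...,1]>190)).astype(np.uint8); mk[330:]=0
cs,_=cv2.findContours(mk,cv2.RETR_EXTERNAL,cv2.CHAIN_APPROX_NONE);c=max(cs,key=cv2.contourArea)[:,0]
Q=[(c[c[:,1]==y,0].max()+.5,y) for y in range(75,205)]
a=fitline(Q); P=[(x,c[c[:,0]==x,1].max()+.5) for x in range(308,348)]; b=fitline(P);X=isect(a,b)
print(a,b,X)
z=.131
A=onplane(m,[a[0]-60*a[1],a[0]+60*a[1]],z);e=A[1]-A[0];print('yaw y53 edge',np.arctan2(e[1],e[0]))
B=onplane(m,[b[0]-15*b[1],b[0]+15*b[1]],z);e=B[1]-B[0];print('x53',np.arctan2(e[1],e[0])-np.pi/2)
t=onplane(m,[X],z);print('tip',t)
for u,v in [(260,150),(220,80),(320,215)]:
    o,r=ray(m,[(u,v)]); print((o+r[0]*d[v,u]).round(4))
E
```

```text
(array([285.309  , 143.34831], dtype=float32), array([0.6906043, 0.7232328], dtype=float32), 72, np.float64(0.21741103359797787)) (array([332. , 242.5], dtype=float32), array([ 0.75920945, -0.6508464 ], dtype=float32), 27, np.float64(0.12074985769059923)) [358.38715 219.87912]
yaw y53 edge 0.13538369230737532
x53 0.14338539270047335
tip [[0.51399665 0.24137913 0.131     ]]
[0.4342 0.2156 0.1316]
[0.3859 0.2217 0.1317]
[0.4941 0.222  0.1321]
```

```bash
cat >> h.py <<'E'
fy=-.336;cor=np.array([.632,-.1325]);RF=np.array([[np.cos(fy),-np.sin(fy)],[np.sin(fy),np.cos(fy)]])
def w(x,y,z): return [*(cor+RF@np.array([x-.053,y-.053])),z]   # x,y: tip offset in corner frame
def st(F0=None):
    o=robot.observe();f=RF.T@o['force'][:2]; 
    return o['clock'],RF.T@(o['ee_pos'][:2]-cor)+.053,o['ee_pos'][2],f,o['force'][2],o['ft_torque'][2]
E
python3 - <<'E'
from h import *
T=[np.pi,0,.450]
robot.move_to(w(-.02,-.04,.12),T); robot.dwell(.1); print(st()); snap('pre_w','wrist')
robot.movel(w(-.02,-.04,.060),feed=.12); print(st()); snap('low_w','wrist');snap('low_d','side');snap('low_s','scene')
p=load('low_s')[0];save('low_sc',cv2.resize(p[150:260,110:280],None,fx=4,fy=4,interpolation=3))
p=load('low_d')[0];save('low_dc',cv2.resize(p[180:330,220:380],None,fx=4,fy=4,interpolation=3))
E
```

```text
(10.9333, array([-0.02019774, -0.038714  ]), np.float64(0.12005359067338994), array([-0.11990918,  0.90904803]), np.float64(-2.3890152110482803), np.float64(-0.024076531399393305))
(11.6333, array([-0.0195137 , -0.03997946]), np.float64(0.06047417819872241), array([ 0.70906396, -0.26524423]), np.float64(-2.67794310767335), np.float64(-0.0026752318062512495))
```

View pics/low_w.png

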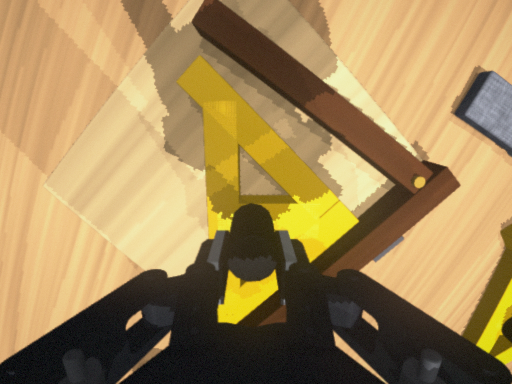

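View pics/low_dc.png

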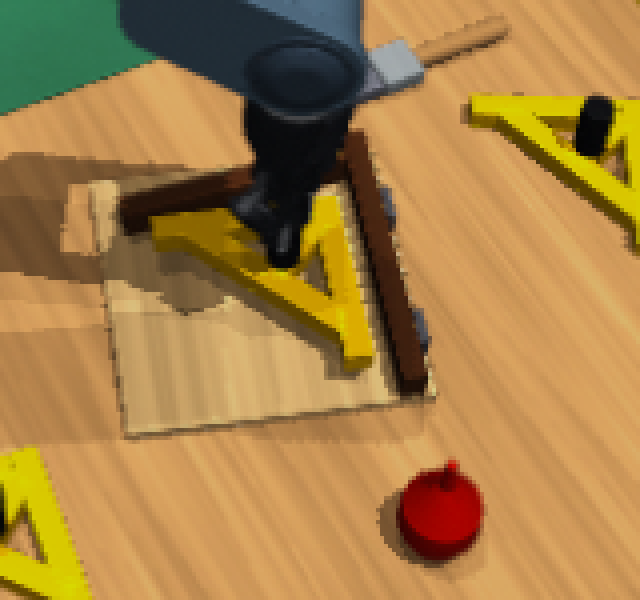

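View pics/low_sc.png

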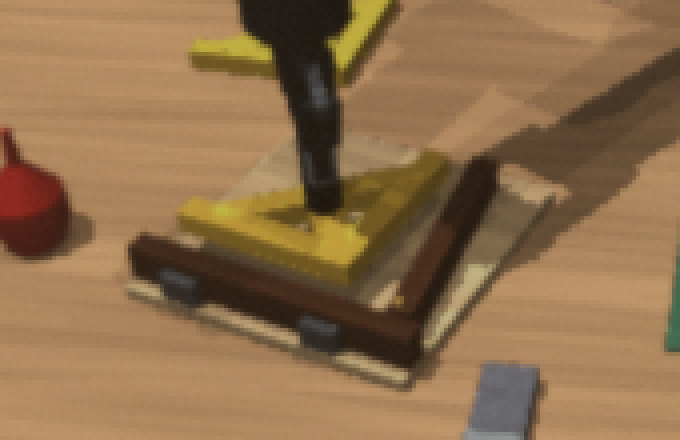

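Tip at wrist (357,218) sits inside the corner (~(392,185)), with its edges parallel to the rail and clear of the leaning side. Now I'll lower it and press on the rail under force watch.

```bash
python3 - <<'E'
from h import *
robot.movel(w(-.02,-.04,.043),feed=.06); robot.dwell(.2)
F0=np.mean([st()[3] for _ in range(3)],0); print(st())
np.save('F0.npy',F0)
robot.movel(w(-.006,-.04,.043),feed=.06)
x=-.006
while x<.008:
    x+=.001; robot.movel(w(x,-.04,.043),feed=.02); robot.dwell(.05); s=st(); f=s[3]-F0
    print(round(x,4),s[0],s[1].round(4),f.round(2),round(s[4],2),round(s[5],3))
    if f[0]<-4: break
E
```

```text
(12.4167, array([-0.01970762, -0.04006841]), np.float64(0.043293273760568796), array([ 0.47057019, -0.41031499]), np.float64(-2.7997663078378627), np.float64(0.04604830408197539))
-0.005 13.1 [-0.0051 -0.04  ] [-1.43  0.17] -1.99 0.032
-0.004 13.4 [-0.004 -0.04 ] [-1.09  0.41] -2.22 0.014
-0.003 13.7 [-0.0029 -0.04  ] [ 0.35 -0.16] -2.12 -0.039
-0.002 14.0 [-0.002 -0.04 ] [-0.16  1.  ] -3.01 0.016
-0.001 14.3 [-0.001 -0.04 ] [-0.5   0.44] -2.33 0.028
0.0 14.6 [-0.0002 -0.04  ] [-2.41 -0.2 ] -2.35 0.022
0.001 14.9 [ 0.0002 -0.04  ] [-4.91 -1.3 ] -0.52 0.122
```

Rail contact is at x≈0, as measured. Next I'll slide along the rail to push the side closed.

```bash
python3 - <<'E'
from h import *
F0=np.load('F0.npy')
y=-.04
def go(x,y):
    robot.movel(w(x,y,.043),feed=.025); robot.dwell(.05); s=st(); f=s[3]-F0
    print(round(x,4),round(y,4),round(s[0],2),s[1].round(4),f.round(2),round(s[4],2),round(s[5],3)); return f
while y<-.0041:
    y+=.004; f=go(0.0004,y)
    if np.abs(f).max()>15: break
while y<.008:
    y+=.001; f=go(.0004,y)
    if f[1]<-7: break
snap('press_w','wrist')
p=snap('press_s','scene')[0];save('press_sc',cv2.resize(p[150:260,110:280],None,fx=4,fy=4,interpolation=3))
E
```

```text
0.0004 -0.036 15.26 [ 0.0002 -0.0358] [-2.87  1.09] -3.09 0.078
0.0004 -0.032 15.62 [ 0.0002 -0.0318] [-4.52 -0.51] -3.44 0.108
0.0004 -0.028 15.97 [ 0.0002 -0.0279] [-5.61 -0.06] -3.28 0.107
0.0004 -0.024 16.33 [ 0.0002 -0.024 ] [-5.6  -0.34] -2.08 0.134
0.0004 -0.02 16.69 [ 0.0001 -0.0202] [-5.85 -0.8 ] -1.98 0.09
0.0004 -0.016 17.05 [ 0.0001 -0.0162] [-6.27 -1.07] -2.22 0.132
0.0004 -0.012 17.41 [ 0.0001 -0.0122] [-5.34 -1.28] -2.51 0.105
0.0004 -0.008 17.77 [ 0.0001 -0.0082] [-5.04 -1.42] -2.65 0.12
0.0004 -0.004 18.12 [ 0.     -0.0042] [-6.38 -0.91] -3.37 0.112
0.0004 -0.003 18.43 [ 0.     -0.0034] [-6.17 -2.13] -2.16 0.066
0.0004 -0.002 18.73 [ 0.     -0.0024] [-5.12 -2.15] -3.17 0.106
0.0004 -0.001 19.02 [ 0.     -0.0015] [-5.2  -1.54] -2.01 0.12
0.0004 0.0 19.32 [ 0.     -0.0005] [-5.14 -2.35] -2.39 0.046
0.0004 0.001 19.62 [0.0001 0.0005] [-6.1  -2.53] -2.72 0.058
0.0004 0.002 19.93 [0.     0.0014] [-6.5  -2.65] -2.56 0.117
0.0004 0.003 20.23 [0.     0.0016] [-6.42 -5.42] -1.28 0.075
0.0004 0.004 20.52 [0.     0.0017] [-6.57 -9.43] -1.58 0.07
```

View pics/press_w.png

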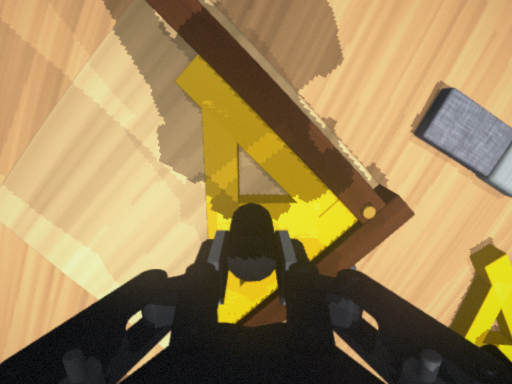

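View pics/press_sc.png

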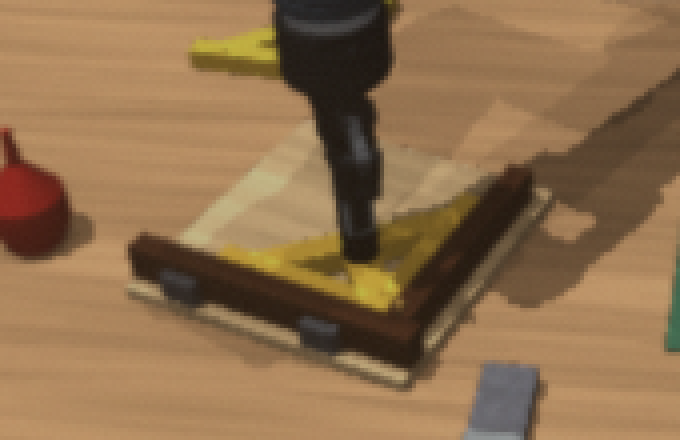

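The stop is reached (y force rises at +1.6 mm), and the picture shows both edges flush and the wedge closed. I'll press more firmly and hold.

```bash
python3 - <<'E'
from h import *
F0=np.load('F0.npy')
def rep(t):
    s=st(); f=s[3]-F0; print(t,round(s[0],2),s[1].round(4),f.round(2),round(s[4],2),round(s[5],3))
robot.movel(w(.002,.0055,.043),feed=.02); rep('a')
for i in range(4): robot.dwell(.4); rep('hold')
p,d,m=snap('hold_w','wrist'); snap('hold_d','side')
p=load('hold_d')[0];save('hold_dc',cv2.resize(p[180:330,220:380],None,fx=4,fy=4,interpolation=3))
save('hold_wc',cv2.resize(p:=load('hold_w')[0][0:290,130:440],None,fx=2,fy=2,interpolation=3))
E
```

```text
a 20.88 [0.0001 0.002 ] [-12.13 -13.4 ] 4.15 0.054
hold 21.28 [0.0001 0.002 ] [-13.47 -12.6 ] 3.21 0.128
hold 21.68 [0.0001 0.002 ] [-12.87 -13.07] 3.22 0.061
hold 22.08 [0.0001 0.002 ] [-13.58 -13.33] 3.9 0.075
hold 22.48 [0.0001 0.002 ] [-13.23 -13.71] 2.42 0.111
```

View pics/hold_wc.png

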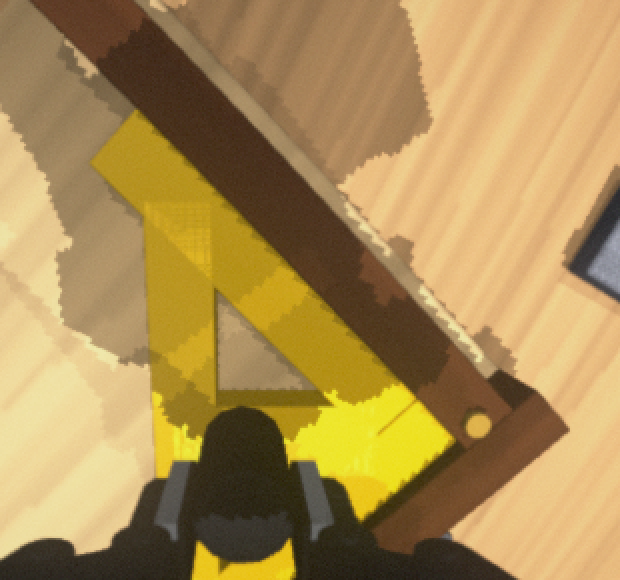

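View pics/hold_dc.png

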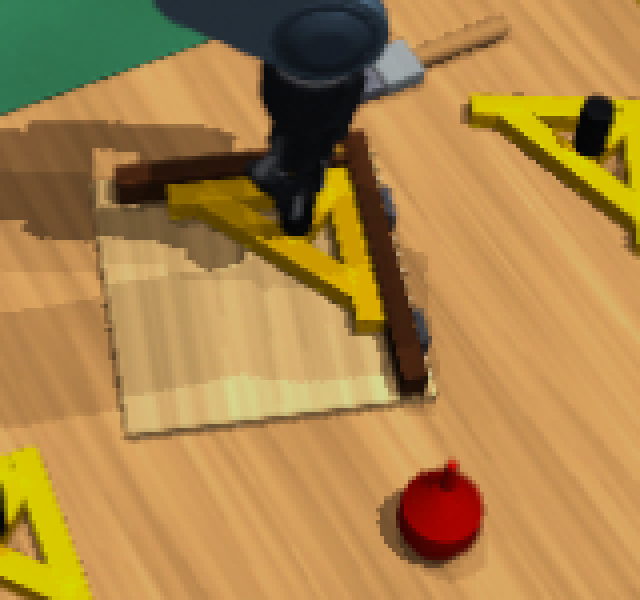

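```bash
python3 - <<'E'
from h import *
p,d,m=load('hold_w'); V=cv2.GaussianBlur(p,(3,3),0).max(2).astype(float)
# outer edge of side (V rises)/ scanning right along rows
P=[]
for r in range(20,165):
    c0=int(203+(r-5)*.96)-12; pr=V[r,c0:c0+30]; i=np.where((pr[:-1]<105)&(pr[1:]>=105))[0]
    if len(i): P.append((c0+i[0]+(105-pr[i[0]])/(pr[i[0]+1]-pr[i[0]]),r))
a=fitline(P);A=onplane(m,[a[0]-50*a[1],a[0]+50*a[1]],.043);e=A[1]-A[0];ys=np.arctan2(e[1],e[0])
hsv=cv2.cvtColor(p,cv2.COLOR_RGB2HSV);mk=((hsv[...,0]>18)&(hsv[...,0]<35)&(hsv[...,1]>190)).astype(np.uint8);mk[270:]=0
c=max(cv2.findContours(mk,cv2.RETR_EXTERNAL,cv2.CHAIN_APPROX_NONE)[0],key=cv2.contourArea)[:,0]
b=fitline([(c[c[:,1]==y,0].max()+.5,y) for y in range(65,205)]);B=onplane(m,[b[0]-50*b[1],b[0]+50*b[1]],.036);e=B[1]-B[0]
print('side',len(P),a[2:],ys,'square edge',b[2:],np.arctan2(e[1],e[0]),'frame',fy, 'tip/edge frame',RF.T@(B[:,:2]-cor).T)
print(RF.T@(A[:,:2]-cor).T)
E
```

```text
side 127 (87, np.float64(0.13161816870542645)) -0.33825756882235 square edge (86, np.float64(0.157791489492292)) -0.3309037916035314 frame -0.336 tip/edge frame [[-0.11265045 -0.04946617]
 [ 0.00185466  0.00217666]]
[[-0.14877312 -0.09357798]
 [ 0.0215451   0.02142049]]
```

Side is parallel to the frame within ~0.003 rad and the square flush, so the pressing is done. Back off and return it to the mat.

```bash
python3 - <<'E'
from h import *
robot.movel(w(-.012,-.015,.0445),feed=.05)
robot.movel(w(-.012,-.015,.13),feed=.12); print(st()); snap('ret_w','wrist')
robot.move_to([.4837,.1988,.12],[np.pi,0,.922])
robot.movel([.4837,.1988,.045],feed=.1); robot.dwell(.2); s=st();print(s)
snap('low2','wrist'); p=snap('low2s','scene')[0];save('low2sc',cv2.resize(p[150:260,260:400],None,fx=4,fy=4,interpolation=3))
z0=s[4]; z=.045
while z>.026:
    z-=.0015; robot.movel([.4837,.1988,z],feed=.02); f=st(); print(round(z,4),round(f[2],4),round(f[4]-z0,2))
    if f[4]-z0>2.5: break
E
```

```text
(24.0917, array([-0.01273823, -0.01484126]), np.float64(0.12901041829056586), array([-1.13134369, -0.38924858]), np.float64(-3.5012646856372935), np.float64(0.015552561248957817))
(26.6583, array([-0.19569422,  0.31719936]), np.float64(0.0457834577680965), array([-1.03973226,  0.02332816]), np.float64(-2.3666795942571976), np.float64(0.015538277183991712))
0.0435 0.0434 0.04
0.042 0.0418 -0.65
0.0405 0.0404 0.1
0.039 0.0389 -1.12
0.0375 0.0374 0.22
0.036 0.0359 -0.14
0.0345 0.0344 -0.04
0.033 0.0328 0.45
0.0315 0.0324 7.7
```

View pics/low2sc.png

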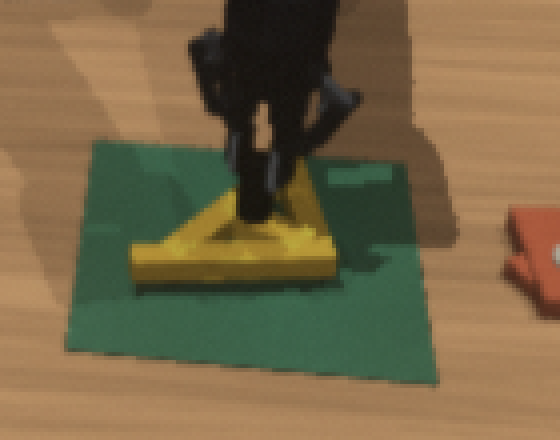

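View pics/ret_w.png

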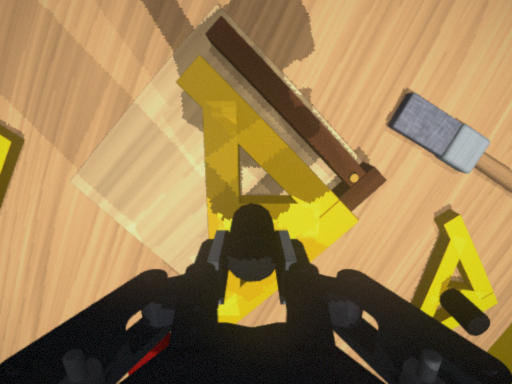

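Contact with the mat came at 0.0324, the same height as the original grasp, and the square is level. Release it, retreat and check.

```bash
python3 - <<'E'
from h import *
claw.gripper_open(); robot.dwell(.1)
robot.movel([.4837,.1988,.16],feed=.12)
T=[np.pi,0,np.pi/2]
robot.move_to([.52,.15,.28],T); robot.dwell(.2); p,d,m=snap('fin_w','wrist'); snap('fin_s','scene'); snap('fin_d','side')
o=robot.observe();print(o['clock'],o['gripper_width'],o['force'])
for u,v in [(276,131),(297,70),(225,165),(300,150)]: 
    q,r=ray(m,[(u,v)]); print((q+r[0]*d[v,u]).round(4))
robot.move_to([.60,-.22,.25],T); robot.dwell(.1); snap('fin_f','wrist')
E
```

```text
32.0417 0.08523938895812046 [0.12265156 0.11815128 0.42776853]
[0.4726 0.1863 0.0237]
[0.3849 0.2161 0.0146]
[0.528  0.1063 0.0043]
[0.5011 0.2238 0.0238]
```

View pics/fin_w.png

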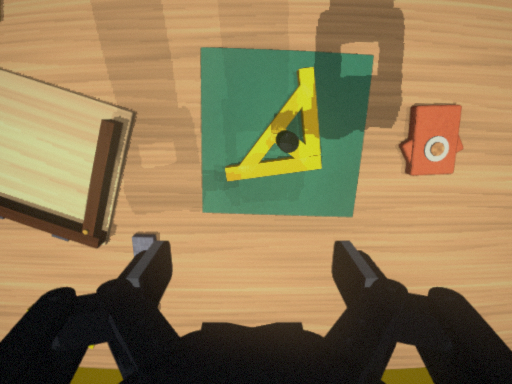

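View pics/fin_f.png

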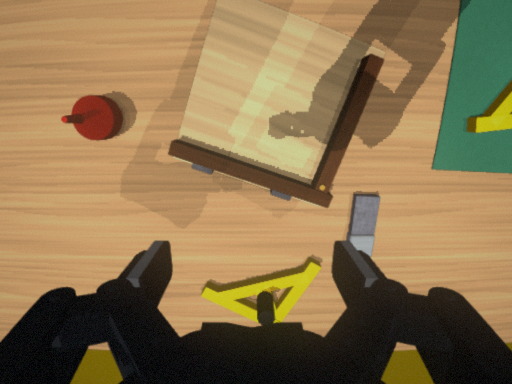

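View pics/fin_s.png

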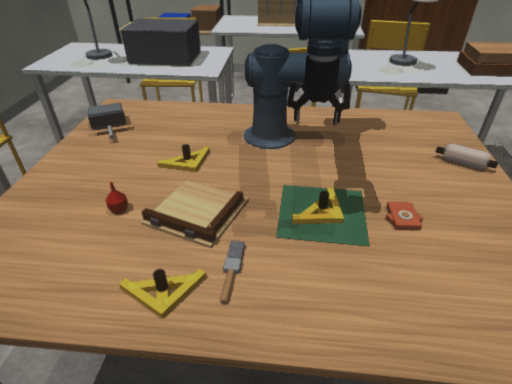

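```bash
python3 - <<'E'
from h import *
p,d,m=load('fin_f'); V=cv2.GaussianBlur(p,(3,3),0).max(2).astype(float)
P=[]
for r in range(75,165):
    c0=int(372+(60-r)*.45)-25; pr=V[r,c0:c0+30]; i=np.where((pr[:-1]>=105)&(pr[1:]<105))[0]
    if len(i): P.append((c0+i[0]+(pr[i[0]]-105)/(pr[i[0]]-pr[i[0]+1]),r))
Q=[]
for c in range(195,300):
    r0=int(146+(c-175)*.31)-14; pr=V[r0:r0+30,c]; i=np.where((pr[:-1]>=102)&(pr[1:]<102))[0]
    if len(i): Q.append((c,r0+i[0]+(pr[i[0]]-102)/(pr[i[0]]-pr[i[0]+1])))
L=[]
for X in (P,Q):
    a=fitline(X);A=onplane(m,[a[0]-40*a[1],a[0]+40*a[1]],.012);e=A[1]-A[0];L.append(np.arctan2(e[1],e[0])%np.pi);print(a[2:])
print('yaws',L,'lean from square',L[0]-L[1]-np.pi/2)
_,_,m=load('fin_w');k=onplane(m,[(287,141)],.076)[0];print('knob',k,np.linalg.norm(k[:2]-[.4837,.1988]))
E
```

```text
(40, np.float64(0.17509646272077936))
(103, np.float64(0.07575740477418186))
yaws [np.float64(2.8511132072673115), np.float64(1.2374740001456463)] lean from square 0.04284288032676864
knob [0.48262817 0.19681347 0.076     ] 0.00225723370401935
```

This reading of 0.043 rad disagrees with the one taken while pressing. The arm's shadow lies across that edge, so I'll look closer before handing in.

```bash
python3 - <<'E'
from h import *
p,d,m=load('fin_f'); save('fin_fc',cv2.resize(p[40:215,230:400],None,fx=3.4,fy=3.4,interpolation=3))
V=cv2.GaussianBlur(p,(3,3),0).max(2).astype(int)
for r in (70,90,110,130,150,165):
    c=int(372+(60-r)*.45); print(r,c-25,V[r,c-25:c+20])
E
```

```text
70 342 [126 125 124 124 124 123 123 121 118 113 106  98  95  93  81  60  42  33
  30  31  35  44  60  69  71  74  76  76  77  78  78  77  78  79  81  85
  92 117 156 183 191 192 193 194 193]
90 333 [136 135 135 134 133 133 133 133 132 129 123 114 107 103  99  86  63  44
  36  33  32  35  41  49  54  55  54  53  54  55  54  54  55  56  57  59
  62  72  91 112 123 125 126 126 127]
110 324 [146 145 145 145 145 144 142 140 138 136 130 119 111 108 108 105  92  68
  50  43  41  40  42  48  55  59  60  62  64  65  64  64  63  63  63  62
  61  64  77 102 119 124 124 125 126]
130 315 [144 143 143 142 141 141 141 141 140 138 138 136 129 119 114 112 105  89
  68  54  50  50  49  51  57  62  64  64  65  65  64  64  64  66  68  69
  68  69  77  98 125 142 146 145 145]
150 306 [206 206 206 205 205 205 205 204 204 206 206 204 200 196 192 189 184 170
 134  88  62  57  57  58  63  70  75  76  76  76  78  83  87  89  88  88
  92  97 106 129 160 183 190 192 193]
165 299 [205 205 205 204 204 204 205 205 205 205 205 205 205 203 199 195 192 189
 173 133  87  63  61  62  66  77  90  98 100 100  99  98  98  99 100  99
  98  99 103 116 146 179 199 204 204]
```

View pics/fin_fc.png

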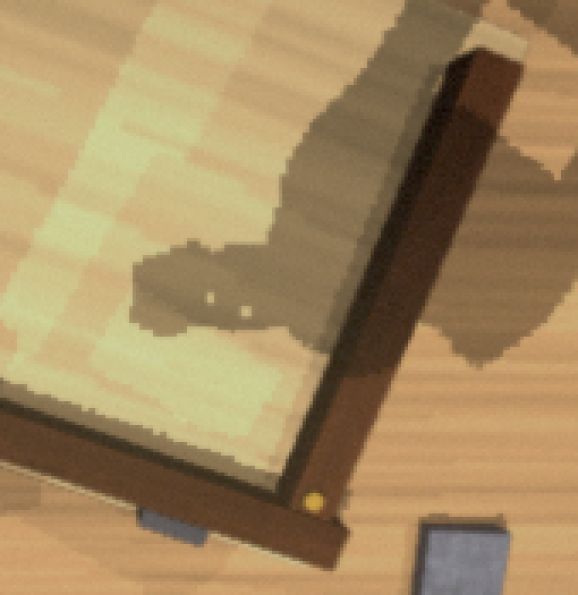

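```bash
python3 - <<'E'
from h import *
p,d,m=load('fin_f'); V=cv2.GaussianBlur(p,(3,3),0).max(2).astype(float)
P=[];O=[]
for r in range(68,170):
    c0=int(372+(60-r)*.45)-15; pr=V[r,c0:c0+40]
    g=np.diff(pr)
    i=int(np.argmin(g[:13])); P.append((c0+i+.5,r)); j=20+int(np.argmax(g[20:32])); O.append((c0+j+.5,r))
for X,z in ((P,.012),(O,.043)):
    a=fitline(X);A=onplane(m,[a[0]-40*a[1],a[0]+40*a[1]],z);e=A[1]-A[0];y=np.arctan2(e[1],e[0])%np.pi;print(a[2:],'lean vs rail',y-1.23747-np.pi/2)
E
```

```text
(75, np.float64(0.17803220680126777)) lean vs rail 0.002125761901793144
(71, np.float64(0.16616745150626894)) lean vs rail 0.0017182715890800004
```

Using the strongest gradient, both edges of the side give a lean of 0.002 rad. The 0.043 came from the shadow edge, so the joint is closed and I'll hand in.

```bash
python3 - <<'E'
from h import *
def c(n,f):
    p,_,m=load(n);return f(p,m)
a=load('scene0')[0].astype(int);b=load('fin_s')[0].astype(int)
for nm,(x0,y0,x1,y1) in dict(blower=(100,178,135,220),brush=(215,235,250,305),specimen=(380,195,428,235)).items(): print(nm,np.abs(a-b)[y0:y1,x0:x1].mean().round(2))
print(robot.observe()['clock']); robot.hand_in()
E
```

```text
blower 5.22
brush 5.84
specimen 5.61
33.6083
the job is handed in; nothing more can be done
```

I gripped the leftmost yellow square by its knob, lowered it into the frame, slid it along the glued rail until the loose side reached its stop, and held it there. I then laid it back on the mat and handed in at about 34 s. No verdict is reported.

- **Pressing:** I held it for about 1.6 s with roughly 13 N on each of the rail and the side. The square's edge was within about 0.005 rad of the frame direction.
- **Joint:** the side leans about 0.002 rad after release, measured on two edges. It leaned about 0.15 rad at the start. One earlier check gave 0.043 rad, but that fit had followed the arm's shadow edge. I measured again using the sharpest brightness change and dropped the bad reading.
- **Square:** it lies on the mat with its knob about 2 mm from the centre. It touched down at the same height as the original grasp, and the pictures show it flat.
- **Brush, blower and specimen:** they look unmoved in the before and after pictures. The image difference around each is small and about equal.
- **Weaker checks:** two of the two-view height measurements were poor: 57 mm for the knob top and 1 mm for the board's inner corner. I used the depth images (knob top about 77 mm, board about 13 mm) and, for the knob, the scene and side views (about 75 mm). These match the heights in the text.

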